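# Heft the spares tins in the fume hood

### The arm

A 7-joint arm with a two-finger parallel gripper is mounted at the origin on the work surface. World frame = base frame: x ahead of the robot, y to its left, z up, the work surface at z = 0. Lengths are in m, angles in rad, forces in N, time in s.
With the tool pointing down it reaches from about 0.4 to 0.85 m from the base axis. Payload 4.5 kg.
Tool frame: the origin (TCP) lies midway between the tips of the shut fingers; the grasp point (between the pads) lies 19 mm behind it; z points along the fingers, y is the line along which they close (so a half turn about z gives the same grasp; the last joint's range is limited). The gripper opens to 88 mm and grips with 3 to 60 N. Pads are 18 mm wide; open, the fingers measure 123 mm over their backs; the gripper's body (75 mm by 187 mm) begins 45 mm behind the grasp point.
Start: joints at [1.266, 0.689, -0.195, 1.565, 0.157, 0.902, -0.215], TCP at [0.208, -0.589, 0.239] pointing down, gripper open.
Joint ranges: [-3.01, 3.01], [-0.46, 2.08], [-1.47, 1.51], [0.13, 2.56], [-1, 4.14], [0.04, 2.09], [-2.66, 2.66]. Speed limits (rad/s): [2.57, 2.57, 3.14, 3.14, 3.14, 3.14, 3.14].

### API

Orientations are given as a unit quaternion [w, x, y, z].
In Python, from rig import manip gives the robot as it stands. Calls block until the motion is done:
- manip.movep(position, orientation): joint-space move of the TCP to a pose.
- manip.move_linear(position, attitude=None, vel=0.15): straight line of the TCP; attitude=None keeps the orientation; vel is the mean speed in m/s.
- manip.move_joints(angles): joint-space move.
- manip.move_gripper(opening): finger opening in m; the grip force is fixed at half the most; returns when the fingers have stopped.
- manip.hold(seconds).
- manip.ik(position, orientation): joint angles nearest the present ones, or None.
- manip.read_state(): the state.
- manip.grab_frame(name): name is "side" or "top"; returns the picture (420x560x3 uint8, red, green, blue); there is no depth.
- manip.camera_model(name): a dict with "fx", "fy", "cx", "cy" (pixels), "extrinsics" (4x4, takes a point from camera to world coordinates). Camera axes: x right, y down, z forward; pixel columns grow to the right and rows downward; lengths in m; the calibration is good to about 2 mm. A picture is of the moment at which its call begins. camera_model takes no time and is no camera call.
A pose or a line that the arm cannot do raises manip.PlanningError and nothing moves.
- manip.hand_in(): hands the job in; it is judged then, once.
Trained networks look in the newest picture that a camera, given by its name, has taken for a name from the list of things; names that differ only in an ending like _2 or _b are one class to them, and where a whole thing is asked for, a point or a joint stands for the part that bears it (a point fixed in the world has none). Each returns a list of dicts, best first, with "conf" (0 to 1); they miss things now and then, are a little off and sometimes report something else, mostly with a low value. They report only what shows in the picture. A call takes as long as a camera call. They do not tell look-alikes from the thing itself.
- manip.silhouettes(name, camera): "mask" (420x560 bool, what is visible of it) and "box" ([left, top, right, bottom] in pixels, round what is visible of it).
The state is a dict: "t": time; "joint_positions": joint angles; "qvel": joint speeds; "tau": joint torques, N m; "tcp_pos": TCP position; "tool_rot": TCP orientation; "contact_force": force on the tool from outside, world axes, zero at the start; "ft_torque": the same for the moment, N m; "gripper_width": finger opening in m; "gripper_force": force on a finger pad.
Only numpy, scipy, OpenCV 4.12 (cv2) and the standard library are available. Lean on these libraries where they do the work, as an engineer would, in place of code of your own. Each camera call takes 0.05 s, during which the arm holds its last target. There are 200 camera calls.

### The job

Of the three identical closed steel tins on the fume hood bench, find out by hefting which is the lightest and which the heaviest. Stand the lightest upright in the middle of the bare cork pad for refilling and let go of it, then pick up the heaviest and finish still holding it up, upright and still, with its underside well over 10 cm above the bench, the third tin standing where it stood at the start. Do not drop or tip any tin, and leave the glassware and bottles alone.

Things in the scene. Friction and masses are not known exactly. Their poses are not given: they have to be found in the camera images.
- tin_a: One of three look-alike closed steel tins: upright cylinder, diameter 62 mm, height 100 mm, lid fixed, contents may rattle, plain paper band round its middle, standing on the bench. They differ only in weight: lightest about 0.2 kg, next about 0.4, heaviest about 0.7, at least 0.15 kg apart; which is which is not told. Origin: centre of the underside; z is the axis, up.
- tin_b: One of three look-alike closed steel tins: upright cylinder, diameter 62 mm, height 100 mm, lid fixed, contents may rattle, plain paper band round its middle, standing on the bench. They differ only in weight: lightest about 0.2 kg, next about 0.4, heaviest about 0.7, at least 0.15 kg apart; which is which is not told. Origin: centre of the underside; z is the axis, up.
- tin_c: One of three look-alike closed steel tins: upright cylinder, diameter 62 mm, height 100 mm, lid fixed, contents may rattle, plain paper band round its middle, standing on the bench. They differ only in weight: lightest about 0.2 kg, next about 0.4, heaviest about 0.7, at least 0.15 kg apart; which is which is not told. Origin: centre of the underside; z is the axis, up.
- table: The black bench top; its surface is at height 0.
- pad: Bare round cork pad fixed on the bench, diameter 120 mm, 25 mm thick, flat top. Origin: centre of its underside, on the bench (its top is 25 mm above the origin).
- flask_left: Leave alone: round glass flask with two necks, seated in its own cork ring; 110 mm wide, 183 mm tall, far side of the bench, robot's left. Origin: centre of the underside, z up.
- flask_right: Leave alone: the same flask and cork ring on the robot's right. Origin: centre of the underside, z up.
- amber_bottle: Leave alone: amber glass bottle, diameter 60 mm, 120 mm tall. Origin: centre of the underside, z up.
- beaker: Leave alone: small glass beaker, diameter 50 mm, 60 mm tall, near side of the tins. Origin: centre of the underside, z up.
- vial: Leave alone: small glass jar with grey cap, diameter 36 mm, 60 mm tall, near side of the tins. Origin: centre of the underside, z up.
- stopcock: Leave alone: glass double stopcock with a black knob at each end, lying on the bench, 220 mm long (along its y), 36 mm high. Origin: on the bench under its middle.
- wash_bottle: Leave alone: white plastic wash bottle with red cap and bent spout, diameter 64 mm, 158 mm tall, beyond the cork pad. Origin: centre of the underside, z up.
There are look-alikes about, which are no part of the job. Leave any yellow look-alike of the tin_a alone.

How it is judged:
On the way, in this order (a step that is already met when the one before it is completed fails the run):
1. the lightest tin (weight on the pad under 2.9 N) stands upright on the cork pad, released (((horizontal distance between tin_a and pad below 0.036 m and angle between tin_a's own z axis and vertical below 0.1 rad and contact force between tin_a and the fingers below 0.1 N and contact force between tin_a and pad between 1 and 2.9 N and linear speed of tin_a below 0.02 m/s) or (horizontal distance between tin_b and pad below 0.036 m and angle between tin_b's own z axis and vertical below 0.1 rad and contact force between tin_b and the fingers below 0.1 N and contact force between tin_b and pad between 1 and 2.9 N and linear speed of tin_b below 0.02 m/s) or (horizontal distance between tin_c and pad below 0.036 m and angle between tin_c's own z axis and vertical below 0.1 rad and contact force between tin_c and the fingers below 0.1 N and contact force between tin_c and pad between 1 and 2.9 N and linear speed of tin_c below 0.02 m/s))), for 0.2 s.
2. the heaviest tin is held up while the third (3 to 5.3 N on the bench) stands in its place ((((contact force between tin_a and table between 3 and 5.3 N and angle between tin_a's own z axis and vertical below 0.1 rad and distance of tin_a from where it was at the start of the episode below 0.06 m and linear speed of tin_a below 0.02 m/s and contact force between tin_a and the fingers below 0.1 N) and (height (world z) of tin_b above 0.1 m and contact force between tin_b and the fingers above 1 N)) or ((contact force between tin_a and table between 3 and 5.3 N and angle between tin_a's own z axis and vertical below 0.1 rad and distance of tin_a from where it was at the start of the episode below 0.06 m and linear speed of tin_a below 0.02 m/s and contact force between tin_a and the fingers below 0.1 N) and (height (world z) of tin_c above 0.1 m and contact force between tin_c and the fingers above 1 N)) or ((contact force between tin_b and table between 3 and 5.3 N and angle between tin_b's own z axis and vertical below 0.1 rad and distance of tin_b from where it was at the start of the episode below 0.06 m and linear speed of tin_b below 0.02 m/s and contact force between tin_b and the fingers below 0.1 N) and (height (world z) of tin_a above 0.1 m and contact force between tin_a and the fingers above 1 N)) or ((contact force between tin_b and table between 3 and 5.3 N and angle between tin_b's own z axis and vertical below 0.1 rad and distance of tin_b from where it was at the start of the episode below 0.06 m and linear speed of tin_b below 0.02 m/s and contact force between tin_b and the fingers below 0.1 N) and (height (world z) of tin_c above 0.1 m and contact force between tin_c and the fingers above 1 N)) or ((contact force between tin_c and table between 3 and 5.3 N and angle between tin_c's own z axis and vertical below 0.1 rad and distance of tin_c from where it was at the start of the episode below 0.06 m and linear speed of tin_c below 0.02 m/s and contact force between tin_c and the fingers below 0.1 N) and (height (world z) of tin_a above 0.1 m and contact force between tin_a and the fingers above 1 N)) or ((contact force between tin_c and table between 3 and 5.3 N and angle between tin_c's own z axis and vertical below 0.1 rad and distance of tin_c from where it was at the start of the episode below 0.06 m and linear speed of tin_c below 0.02 m/s and contact force between tin_c and the fingers below 0.1 N) and (height (world z) of tin_b above 0.1 m and contact force between tin_b and the fingers above 1 N)))), for 0.2 s.
At the end, for the whole second after the job is handed in: Lightest tin released on the cork pad, within 36 mm of its centre; third tin released on the bench within 60 mm of its start; both upright (0.1 rad) and at rest; heaviest held by the fingers alone, underside over 100 mm above the bench, within 0.2 rad of upright, slower than 0.03 m/s ((((horizontal distance between tin_a and pad below 0.036 m and angle between tin_a's own z axis and vertical below 0.1 rad and contact force between tin_a and the fingers below 0.1 N and contact force between tin_a and pad between 1 and 2.9 N and linear speed of tin_a below 0.02 m/s) and (contact force between tin_b and table between 3 and 5.3 N and angle between tin_b's own z axis and vertical below 0.1 rad and distance of tin_b from where it was at the start of the episode below 0.06 m and linear speed of tin_b below 0.02 m/s and contact force between tin_b and the fingers below 0.1 N) and (height (world z) of tin_c above 0.1 m and contact force between tin_c and the fingers above 1 N) and (angle between tin_c's own z axis and vertical below 0.2 rad and linear speed of tin_c below 0.03 m/s and contact force between tin_c and table below 0.1 N and contact force between tin_c and pad below 0.1 N and contact force between tin_c and tin_a below 0.1 N and contact force between tin_c and tin_b below 0.1 N and contact force between tin_c and flask_left below 0.1 N and contact force between tin_c and flask_right below 0.1 N and contact force between tin_c and amber_bottle below 0.1 N and contact force between tin_c and beaker below 0.1 N and contact force between tin_c and vial below 0.1 N and contact force between tin_c and stopcock below 0.1 N and contact force between tin_c and wash_bottle below 0.1 N)) or ((horizontal distance between tin_a and pad below 0.036 m and angle between tin_a's own z axis and vertical below 0.1 rad and contact force between tin_a and the fingers below 0.1 N and contact force between tin_a and pad between 1 and 2.9 N and linear speed of tin_a below 0.02 m/s) and (contact force between tin_c and table between 3 and 5.3 N and angle between tin_c's own z axis and vertical below 0.1 rad and distance of tin_c from where it was at the start of the episode below 0.06 m and linear speed of tin_c below 0.02 m/s and contact force between tin_c and the fingers below 0.1 N) and (height (world z) of tin_b above 0.1 m and contact force between tin_b and the fingers above 1 N) and (angle between tin_b's own z axis and vertical below 0.2 rad and linear speed of tin_b below 0.03 m/s and contact force between tin_b and table below 0.1 N and contact force between tin_b and pad below 0.1 N and contact force between tin_b and tin_a below 0.1 N and contact force between tin_b and tin_c below 0.1 N and contact force between tin_b and flask_left below 0.1 N and contact force between tin_b and flask_right below 0.1 N and contact force between tin_b and amber_bottle below 0.1 N and contact force between tin_b and beaker below 0.1 N and contact force between tin_b and vial below 0.1 N and contact force between tin_b and stopcock below 0.1 N and contact force between tin_b and wash_bottle below 0.1 N)) or ((horizontal distance between tin_b and pad below 0.036 m and angle between tin_b's own z axis and vertical below 0.1 rad and contact force between tin_b and the fingers below 0.1 N and contact force between tin_b and pad between 1 and 2.9 N and linear speed of tin_b below 0.02 m/s) and (contact force between tin_a and table between 3 and 5.3 N and angle between tin_a's own z axis and vertical below 0.1 rad and distance of tin_a from where it was at the start of the episode below 0.06 m and linear speed of tin_a below 0.02 m/s and contact force between tin_a and the fingers below 0.1 N) and (height (world z) of tin_c above 0.1 m and contact force between tin_c and the fingers above 1 N) and (angle between tin_c's own z axis and vertical below 0.2 rad and linear speed of tin_c below 0.03 m/s and contact force between tin_c and table below 0.1 N and contact force between tin_c and pad below 0.1 N and contact force between tin_c and tin_a below 0.1 N and contact force between tin_c and tin_b below 0.1 N and contact force between tin_c and flask_left below 0.1 N and contact force between tin_c and flask_right below 0.1 N and contact force between tin_c and amber_bottle below 0.1 N and contact force between tin_c and beaker below 0.1 N and contact force between tin_c and vial below 0.1 N and contact force between tin_c and stopcock below 0.1 N and contact force between tin_c and wash_bottle below 0.1 N)) or ((horizontal distance between tin_b and pad below 0.036 m and angle between tin_b's own z axis and vertical below 0.1 rad and contact force between tin_b and the fingers below 0.1 N and contact force between tin_b and pad between 1 and 2.9 N and linear speed of tin_b below 0.02 m/s) and (contact force between tin_c and table between 3 and 5.3 N and angle between tin_c's own z axis and vertical below 0.1 rad and distance of tin_c from where it was at the start of the episode below 0.06 m and linear speed of tin_c below 0.02 m/s and contact force between tin_c and the fingers below 0.1 N) and (height (world z) of tin_a above 0.1 m and contact force between tin_a and the fingers above 1 N) and (angle between tin_a's own z axis and vertical below 0.2 rad and linear speed of tin_a below 0.03 m/s and contact force between tin_a and table below 0.1 N and contact force between tin_a and pad below 0.1 N and contact force between tin_a and tin_b below 0.1 N and contact force between tin_a and tin_c below 0.1 N and contact force between tin_a and flask_left below 0.1 N and contact force between tin_a and flask_right below 0.1 N and contact force between tin_a and amber_bottle below 0.1 N and contact force between tin_a and beaker below 0.1 N and contact force between tin_a and vial below 0.1 N and contact force between tin_a and stopcock below 0.1 N and contact force between tin_a and wash_bottle below 0.1 N)) or ((horizontal distance between tin_c and pad below 0.036 m and angle between tin_c's own z axis and vertical below 0.1 rad and contact force between tin_c and the fingers below 0.1 N and contact force between tin_c and pad between 1 and 2.9 N and linear speed of tin_c below 0.02 m/s) and (contact force between tin_a and table between 3 and 5.3 N and angle between tin_a's own z axis and vertical below 0.1 rad and distance of tin_a from where it was at the start of the episode below 0.06 m and linear speed of tin_a below 0.02 m/s and contact force between tin_a and the fingers below 0.1 N) and (height (world z) of tin_b above 0.1 m and contact force between tin_b and the fingers above 1 N) and (angle between tin_b's own z axis and vertical below 0.2 rad and linear speed of tin_b below 0.03 m/s and contact force between tin_b and table below 0.1 N and contact force between tin_b and pad below 0.1 N and contact force between tin_b and tin_a below 0.1 N and contact force between tin_b and tin_c below 0.1 N and contact force between tin_b and flask_left below 0.1 N and contact force between tin_b and flask_right below 0.1 N and contact force between tin_b and amber_bottle below 0.1 N and contact force between tin_b and beaker below 0.1 N and contact force between tin_b and vial below 0.1 N and contact force between tin_b and stopcock below 0.1 N and contact force between tin_b and wash_bottle below 0.1 N)) or ((horizontal distance between tin_c and pad below 0.036 m and angle between tin_c's own z axis and vertical below 0.1 rad and contact force between tin_c and the fingers below 0.1 N and contact force between tin_c and pad between 1 and 2.9 N and linear speed of tin_c below 0.02 m/s) and (contact force between tin_b and table between 3 and 5.3 N and angle between tin_b's own z axis and vertical below 0.1 rad and distance of tin_b from where it was at the start of the episode below 0.06 m and linear speed of tin_b below 0.02 m/s and contact force between tin_b and the fingers below 0.1 N) and (height (world z) of tin_a above 0.1 m and contact force between tin_a and the fingers above 1 N) and (angle between tin_a's own z axis and vertical below 0.2 rad and linear speed of tin_a below 0.03 m/s and contact force between tin_a and table below 0.1 N and contact force between tin_a and pad below 0.1 N and contact force between tin_a and tin_b below 0.1 N and contact force between tin_a and tin_c below 0.1 N and contact force between tin_a and flask_left below 0.1 N and contact force between tin_a and flask_right below 0.1 N and contact force between tin_a and amber_bottle below 0.1 N and contact force between tin_a and beaker below 0.1 N and contact force between tin_a and vial below 0.1 N and contact force between tin_a and stopcock below 0.1 N and contact force between tin_a and wash_bottle below 0.1 N)))); the arm keeps its last pose, push and grip.
It fails at once if a tin is tipped by more than 0.5 rad (angle between any of tin_a, tin_b, tin_c's own z axis and vertical above 0.5 rad).
It fails at once if a tin is dropped (moves faster than 0.6 m/s, a fall of about 2 cm, while out of the fingers) ((linear speed of tin_a above 0.6 m/s and contact force between tin_a and the fingers below 0.05 N) or (linear speed of tin_b above 0.6 m/s and contact force between tin_b and the fingers below 0.05 N) or (linear speed of tin_c above 0.6 m/s and contact force between tin_c and the fingers below 0.05 N)).
It fails at once if glassware or a bottle is moved by more than 30 mm or tipped by more than 0.4 rad (distance of any of flask_left, flask_right, amber_bottle, beaker, vial, stopcock, wash_bottle from where it was at the start of the episode above 0.03 m or angle between any of flask_left, flask_right, amber_bottle, beaker, vial, stopcock, wash_bottle's own z axis and vertical above 0.4 rad).
It also fails if it takes over 72 s, if anything falls off the work surface, if the arm or the gripper's body presses on something with over 40 N, if the wrist force passes 120 N, or if a joint passes its speed limit or range.

## Working session

There is one attempt and no reset: what is moved stays moved. The work goes in short steps, each a Python script; the robot and the scene stay as the last script left them, time stands still between calls to the robot, and variables do not carry over. Pictures are saved under pics/ and viewed, at most 10 in all, crops included, and the job is handed in when it is done.

```bash
mkdir -p pics; python3 - <<'E'
from rig import manip
import cv2,numpy as np
for c in ("top","side"):
    f=manip.grab_frame(c); cv2.imwrite(f"pics/{c}0.png",f[:,:,::-1])
    m=manip.camera_model(c); print(c,m["fx"],m["cx"],m["cy"],np.round(m["extrinsics"],3).tolist())
    for n in ("tin_a","pad"):
        for d in manip.silhouettes(n,c): print(n,round(d["conf"],2),d["box"])
s=manip.read_state(); print(s)
E
```

```text
top 520.5106357900992 285.84654922347295 213.31522204920475 [[-0.028, -0.984, 0.178, 0.276], [-1.0, 0.029, 0.005, -0.021], [-0.01, -0.178, -0.984, 1.657], [0.0, 0.0, 0.0, 1.0]]
tin_a 0.97 [349.0, 228.1, 375.4, 252.3]
tin_a 0.84 [196.3, 246.7, 223.1, 269.9]
tin_a 0.79 [174.1, 274.3, 203.6, 295.7]
tin_a 0.73 [200.0, 213.1, 223.4, 235.4]
tin_a 0.56 [274.3, 213.2, 293.3, 237.8]
pad 0.57 [232.2, 172.6, 270.8, 212.9]
side 389.178871859221 285.3823113316314 215.31536914106786 [[0.98, -0.136, 0.146, 0.408], [-0.198, -0.576, 0.793, -0.843], [-0.023, -0.806, -0.591, 0.676], [0.0, 0.0, 0.0, 1.0]]
tin_a 0.92 [252.3, 154.9, 275.9, 193.0]
tin_a 0.86 [222.5, 158.9, 240.4, 198.1]
tin_a 0.83 [263.6, 199.5, 287.6, 238.8]
tin_a 0.83 [254.7, 257.9, 283.0, 308.6]
tin_a 0.61 [191.5, 152.7, 214.6, 189.4]
tin_a 0.33 [249.2, 333.4, 309.2, 417.5]
pad 0.67 [285.2, 189.7, 325.5, 218.6]
pad 0.65 [253.4, 256.5, 285.1, 310.0]
{'t': 0.3, 'joint_positions': array([ 1.26579112,  0.6893983 , -0.1945607 ,  1.56559413,  0.15731171,
        0.90251117, -0.21509387]), 'qvel': array([-0.00114737, -0.00058452, -0.00057298, -0.0001287 ,  0.00064014,
        0.00073107,  0.00081405]), 'tau': array([ 1.24331804e-03, -5.26989591e+01, -1.26452208e+00, -1.53405493e+01,
       -5.21304784e-02,  3.47838853e-03,  1.56242891e-04]), 'tcp_pos': array([ 0.20766145, -0.58931201,  0.23847682]), 'tool_rot': array([-2.53241359e-04,  9.85682120e-01,  1.68614024e-01, -6.80513557e-05]), 'contact_force': array([-0.09254137,  0.56197041,  0.82502456]), 'ft_torque': array([0.00586298, 0.06180562, 0.00065748]), 'gripper_force': 0.0, 'gripper_width': 0.08808030293025434}
```

View pics/top0.png

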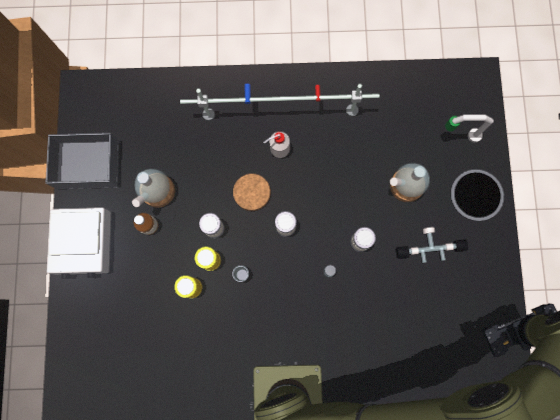

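View pics/side0.png

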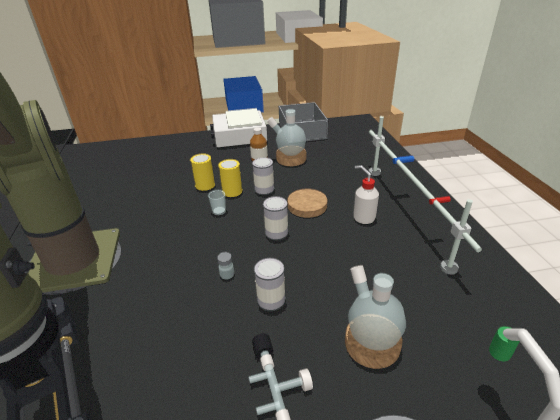

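```bash
cat > h.py <<'E'
from rig import manip
import numpy as np,cv2
from scipy.optimize import least_squares
DOWN=[0,1,0,0]
A=np.linspace(0,2*np.pi,60)
def proj(m,P):
    E=np.array(m["extrinsics"]); p=(P-E[:3,3])@E[:3,:3]
    return np.c_[m["fx"]*p[:,0]/p[:,2]+m["cx"],m["fy"]*p[:,1]/p[:,2]+m["cy"]]
def cylbox(m,x,y,d,z0,z1):
    P=np.array([[x+d/2*np.cos(a),y+d/2*np.sin(a),z] for a in A for z in(z0,z1)]); q=proj(m,P)
    return np.r_[q.min(0),q.max(0)]
def ray(m,u,v,z):
    E=np.array(m["extrinsics"]); d=E[:3,:3]@[(u-m["cx"])/m["fx"],(v-m["cy"])/m["fy"],1]
    return (E[:3,3]+d*(z-E[2,3])/d[2])[:2]
def fit(m,box,d,z0,z1):
    b=np.array(box); x0=ray(m,(b[0]+b[2])/2,(b[1]+b[3])/2,(z0+z1)/2)
    r=least_squares(lambda p:cylbox(m,*p,d,z0,z1)-b,x0); return np.round(r.x,4),round(np.abs(r.fun).max(),1)
def weigh():
    f=[]
    for _ in range(6): manip.hold(0.05); f.append(manip.read_state()["contact_force"][2])
    return np.mean(f)
E
python3 - <<'E'
from h import *
for c in("top","side"):
    f=manip.grab_frame(c); m=manip.camera_model(c)
    for n,d,h in(("tin_a",.062,.1),("pad",.12,.025)):
        for s in manip.silhouettes(n,c):
            if s["conf"]<.4: continue
            col=np.median(f[s["mask"]],0).astype(int)
            print(c,n,np.round(s["box"]),col,*fit(m,s["box"],d,0,h))
    if c=="top":
        for u,v in((210,224),(286,222),(364,238)): 
            # bright lid centroid
            w=f[v-16:v+16,u-16:u+16].min(2)>150
            ys,xs=np.nonzero(w); print("lid",u,v,w.sum(),np.round(ray(m,xs.mean()+u-16,ys.mean()+v-16,.1),4))
for p in((.53,.23),(.53,0),(.48,-.24),(.62,.1)):
    for z in(.05,.25): print(p,z,manip.ik([*p,z],DOWN))
E
```

```text
top tin_a [351. 229. 373. 254.] [223 216 225] [ 0.4711 -0.2452] 1.0
top tin_a [274. 214. 294. 232.] [236 232 237] [ 0.5363 -0.0068] 3.0
top pad [233. 174. 270. 213.] [192 139  97] [0.6423 0.0969] 0.6
lid 210 224 333 [0.5353 0.221 ]
lid 286 222 331 [ 0.5337 -0.0094]
lid 364 238 333 [ 0.478  -0.2463]
side tin_a [254. 156. 273. 196.] [149 146 139] [0.5386 0.2223] 1.4
side tin_a [190. 153. 217. 190.] [170 150  47] [0.3534 0.2949] 1.4
side tin_a [265. 197. 289. 238.] [150 147 139] [ 0.5402 -0.008 ] 1.2
side tin_a [255. 260. 284. 312.] [163 159 148] [ 0.4798 -0.2508] 0.7
side tin_a [220. 158. 242. 197.] [171 150  47] [0.4372 0.2331] 0.6
side pad [286. 190. 327. 220.] [191 154 112] [0.6457 0.0887] 0.5
(0.53, 0.23) 0.05 [-0.65588088  0.93501835  0.29430113  1.85018589 -0.57718558  0.44197123
 -1.51661685]
(0.53, 0.23) 0.25 [-0.46819913  0.60800928 -0.03542192  1.70419272  0.02742111  0.82987209
 -2.08658423]
(0.53, 0) 0.05 [-0.11040162  0.87795322  0.03922872  1.98709045 -0.10997779  0.278525
 -1.55036224]
(0.53, 0) 0.25 [-0.05624305  0.5463753  -0.0488705   1.84290727  0.03711962  0.75318412
 -1.6958891 ]
(0.48, -0.24) 0.05 [ 0.38574446  0.87953271 -0.01345546  1.96559868  0.03546626  0.29668155
 -1.2275482 ]
(0.48, -0.24) 0.25 [ 0.42242458  0.5549801  -0.07153529  1.82323416  0.05439408  0.76526401
 -1.24844671]
(0.62, 0.1) 0.05 [-0.29066375  0.95132604  0.10525255  1.68548997 -0.17487802  0.51395599
 -1.64754063]
(0.62, 0.1) 0.25 [-0.21416519  0.67661357 -0.0347588   1.54783322  0.02740357  0.91762207
 -1.82872322]
```

```bash
cat >> h.py <<'E'
T={"R":(.478,-.247),"M":(.536,-.008),"L":(.537,.2215)}; PAD=(.644,.093); ZG=.052
def pick(p,up=.04):
    manip.movep([*p,.2],DOWN); manip.move_linear([*p,ZG],vel=.12)
    manip.hold(.2); w0=weigh(); manip.move_gripper(.05); w1=weigh()
    manip.move_linear([*p,ZG+up],vel=.08); manip.hold(.4); w2=weigh()
    s=manip.read_state(); print("t",s["t"],"w",w0,w1,w2,"F",s["gripper_force"],s["gripper_width"],s["tcp_pos"],s["ft_torque"])
    return w0-w2
def place(p,z,back=.2):
    manip.move_linear([*p,z+.001],vel=.08); manip.hold(.2); manip.move_gripper(.088); manip.move_linear([*p,back],vel=.2)
E
python3 - <<'E'
from h import *
print(pick(T["R"])); f=manip.grab_frame("side"); cv2.imwrite("pics/s1.png",f[:,:,::-1])
E
```

```text
t 6.2583 w -0.2318585378935872 1.404562972066404 -2.0934462959195055 F 29.998353348491946 0.0616580393368489 [ 0.4779614  -0.24701403  0.09198468] [ 0.02786212 -0.02544655  0.04053989]
1.8615877580259184
```

View pics/s1.png

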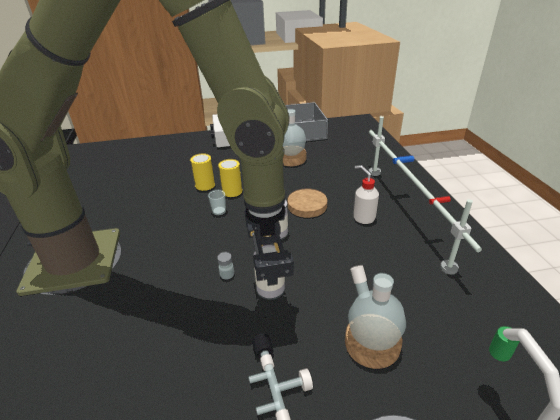

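The tin hangs in the gripper at about (270,285), clear of the bench, and weighs about 2 N, so it is probably the lightest. I'll weigh it for longer, and if that holds I'll put it on the pad.

```bash
python3 - <<'E'
from h import *
w=[weigh() for _ in range(4)]; print(w)
if -np.mean(w)<2.6:
    manip.move_linear([*T["R"],.22],vel=.15); manip.movep([*PAD,.22],DOWN); manip.hold(.3); print("air",weigh())
    place(PAD,ZG+.025,.25)
    W=pick(T["M"]); print("M",W,[weigh() for _ in range(3)])
    for c in("top","side"):
        f=manip.grab_frame(c); cv2.imwrite(f"pics/{c}2.png",f[:,:,::-1])
E
```

```text
[np.float64(-2.2618276739339866), np.float64(-1.6112530525812259), np.float64(-2.2908746252091885), np.float64(-2.0548725645051165)]
air -1.8248861549589224
t 18.9333 w -0.01473874894318932 -0.6071859858576183 -4.366177158703503 F 29.999802349484526 0.06127563781445821 [ 0.53599309 -0.00800113  0.0920066 ] [ 0.02001126  0.00652573 -0.0527458 ]
M 4.351438409760314 [np.float64(-4.382778904233296), np.float64(-4.663029381357669), np.float64(-4.020291915414966)]
```

View pics/side2.png

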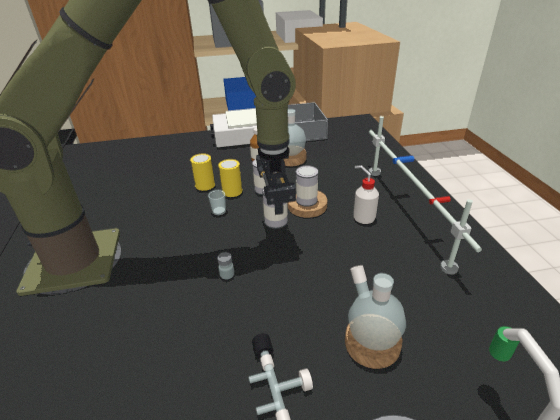

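The light tin stands in the middle of the pad at (307,187). The middle tin weighs about 4.35 N, so it is the third one. I'll set it back and lift the left tin.

```bash
python3 - <<'E'
from h import *
place(T["M"],ZG)
W=pick(T["L"],.12); print("L",W)
manip.move_linear([*T["L"],ZG+.15],vel=.08); manip.hold(1)
s=manip.read_state(); print(s["t"],s["tcp_pos"],s["gripper_width"],weigh())
m=manip.camera_model("side"); 
for c in("top","side"):
    f=manip.grab_frame(c); cv2.imwrite(f"pics/{c}3.png",f[:,:,::-1])
E
```

```text
t 28.2 w -0.08982733713586431 -1.291732976718808 -6.597492090339398 F 38.206930812302744 0.06041061447640166 [0.53699472 0.22149132 0.17201548] [-0.0108526  -0.01955122 -0.01078366]
L 6.507664753203533
29.725 [0.53700502 0.22151878 0.20201411] 0.06000225983807827 -6.876628223378238
```

View pics/side3.png

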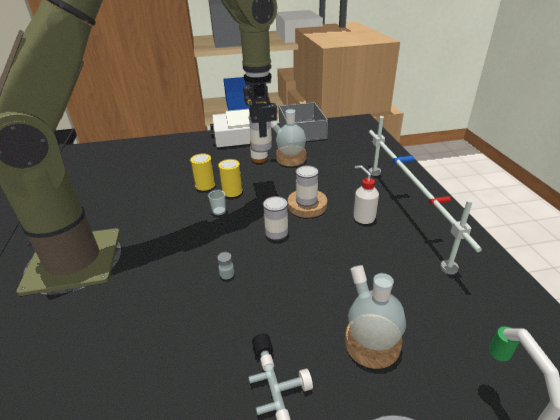

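View pics/top3.png

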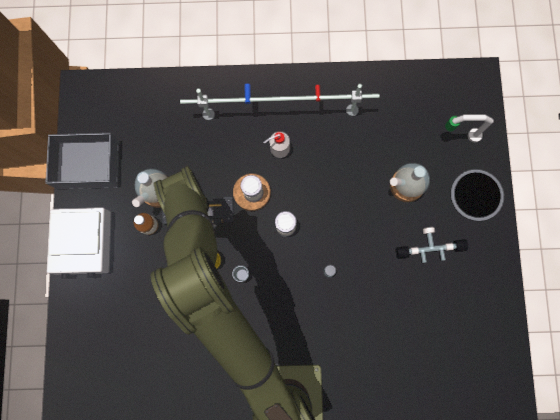

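The heaviest tin hangs at about (260,142) in the side view, the third stands back at (276,218), and the light one is centred on the pad (252,188 from above). The finger width has drifted a little, so I'll check for slip before handing in.

```bash
python3 - <<'E'
from h import *
for _ in range(5):
    s=manip.read_state(); print(s["t"],s["gripper_width"],s["gripper_force"],np.round(s["ft_torque"],3)); manip.hold(.5)
f=manip.grab_frame("side"); a=cv2.imread("pics/side3.png")
o=np.hstack([cv2.resize(i[80:180,210:310],(400,400),interpolation=3) for i in(a,np.ascontiguousarray(f[:,:,::-1]))]); cv2.imwrite("pics/crop.png",o)
m=manip.camera_model("side"); print(proj(m,np.array([[.537,.2215,z] for z in(.1,.15,.25)])),cylbox(m,.537,.2215,.062,.15,.25))
for d in manip.silhouettes("tin_a","side"): print(d["conf"],d["box"])
E
```

```text
30.125 0.06034925730913595 38.20689267224225 [ 0.027  0.027 -0.   ]
30.625 0.05998738149012438 38.206851934228325 [ 0.019 -0.005  0.019]
31.125 0.060134045631218574 38.206883528328035 [ 0.045 -0.022 -0.034]
31.625 0.060126809398809294 38.206985923752654 [0.075 0.041 0.007]
32.125 0.06005633700894811 38.206996472072206 [ 0.025 -0.026  0.028]
[[262.26673518 161.7932995 ]
 [261.2962557  147.08316367]
 [259.20089417 115.32252035]] [248.37186171 111.25085416 271.56028863 151.81354583]
0.94 [222.3, 156.9, 242.4, 197.4]
0.93 [295.2, 168.4, 319.9, 205.0]
0.86 [249.1, 114.3, 272.3, 150.1]
0.81 [191.5, 150.8, 216.5, 189.2]
0.61 [264.2, 199.4, 287.2, 239.6]
```

View pics/crop.png

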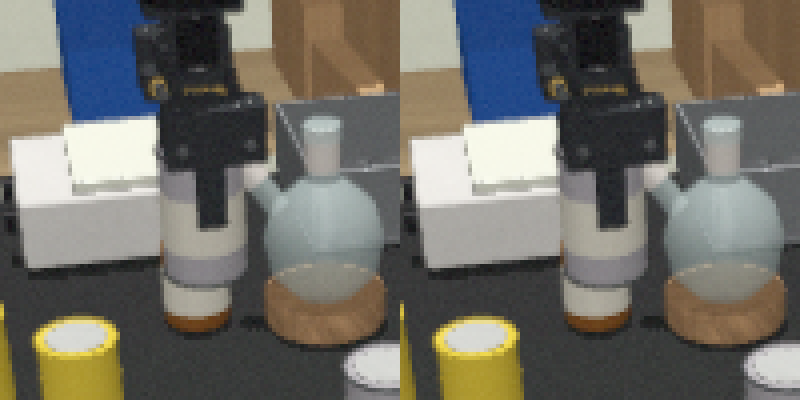

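The tin is held still and upright. Its bottom edge is at row 150, against 151.8 predicted for an underside 15 cm up, and the two crops look the same, so there is no slip.

```bash
python3 -c "
from rig import manip
print(manip.hand_in())"
```

```text
the job is handed in; nothing more can be done
None
```

I've handed the job in, though no verdict came back: the lightest tin (about 2 N) is released in the middle of the cork pad, the third (about 4.4 N) is back where it started, and the heaviest (about 6.7 N) is held upright and still about 15 cm above the bench.

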